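# Release the lid of the blue test jig

## Task

The module in the blue-lidded test jig has finished its test. Press the red release button on the front of that jig so that its lid springs fully open, then let go of it; leave the white-lidded jig shut, it is still testing.

Things in the scene. Friction and masses are not known exactly. Their poses are not given: they have to be found in the camera images.
- blue_button_top (a point): Centre of the top of the red round release button, 24 mm across, of the fixed grey jig (157 x 110 x 50 mm) with the blue lid and a green lamp. z is up, x points level from the button to lid and hinge, y along the hinge. It goes down 6 mm (5 N fully down); just over half of that frees the lid. Its top, 54 mm above the table, stands 10 mm proud of its black collar, the highest thing within 25 mm.
- blue_lid (a joint): Hinge of the blue lid: 0 shut and latched, 1.75 rad at its open stop. Once freed by the button, a spring swings it up and away from the button in about a second and keeps it open. The lid is 100 mm wide; its front edge lies 34 mm and its hinge 126 mm behind the button's centre. Swinging, it rises to 85 mm above the button's top and stays 25 mm or more behind the button's centre.
- white_button_top (a point): The same point on the other jig: alike in every way, with a red button too, but with a white lid and an orange lamp. Not to be pressed.
- white_lid (a joint): Hinge of the white lid: 0 shut and latched, 1.75 rad at its open stop. To stay shut.

How it is judged:
At the end, for the whole second after the job is handed in: The blue lid stands at rest at its open stop (within 0.15 rad of it) and the white lid is shut (within 0.06 rad) (value of joint blue_lid above 1.6 rad and velocity of joint blue_lid below 0.1 rad/s and value of joint white_lid below 0.06 rad); the robot touches nothing.
It fails at once if the white-lidded jig comes open (value of joint white_lid above 0.12 rad).
It also fails if it takes over 29 s, if anything falls off the work surface, if the arm or the gripper's body presses on something with over 40 N, if the wrist force passes 120 N, or if a joint passes its speed limit or range.

## Robot

A 6-joint arm with a two-finger parallel gripper is mounted at the origin on a cart in front of the work surface, level with it; the furniture and walls round the work are solid. World frame = base frame: x ahead of the robot, y to its left, z up, the work surface at z = 0. Lengths are in m, angles in rad, forces in N, time in s.
With the tool pointing down it reaches from about 0.325 to 0.85 m from the base axis. Payload 4.4 kg.
Tool frame: the origin (TCP) lies between the finger pads; the fingertips stand 14 mm ahead of it and the grasp point (between the pads) lies 5 mm behind it; x points along the fingers, y is the direction in which the jaws open and shut, and the axes are right-handed (so a half turn about x gives the same grasp; the last joint's range is limited). The gripper opens to 94 mm and grips with 3 to 60 N. Pads are 16 mm wide; open, the fingers measure 119 mm over their backs; the gripper's body (75 mm by 177 mm) begins 78 mm behind the grasp point.
Start: joints at [1.018, 0.207, 1.542, -0, 1.393, -0.15], TCP at [0.225, 0.529, 0.194] pointing down, gripper open.
Joint ranges: [-2.73, 2.73], [-0.86, 2.22], [0.23, 2.46], [-1.11, 4.25], [0.08, 2.63], [-2.82, 2.82]. Speed limits (rad/s): [2.79, 2.79, 3.14, 3.14, 3.14, 3.14].

## Interface

Orientations are given as a unit quaternion [w, x, y, z].
In Python, from station import arm gives the robot as it stands.
- The arm moves only by the tool servo_tool, never from a script. Its argument "motion" is a list of rows, each a list of 3 entries, a list of its own where there are three numbers: the shift along the world's x, y, z in cm, then the turn about the world's z in rad, then the opening, from -1 (shut) to 1 (fully open). A call has 1 to 12 rows; each row is the pose to reach, as a shift and turn from the pose measured when the call began; what a row does not reach only later rows make up. A row lasts 1/12 s, in which the tool goes at most 41.7 mm and 7.16 degrees, less where a joint would pass 70% of its speed; a pose out of reach is approached as far as the arm can. A call with a gripper value outside its range is refused whole. The fingers move at their own pace and stop on an object; "newtons" is the grip in N (left out, the last holds). Time passes only in rows, so rows that repeat a pose let the fingers close. It gives the time, the measured TCP pose, the force and the opening at its end, in the units of the state.
- arm.observe(): the state, without advancing time (a new reading comes with each control period).
- arm.camera(name): name is "scene" or "side" or "wrist"; returns a dict with "img" (420x560x3 uint8, red, green, blue), "fx", "fy", "cx", "cy" (pixels), "T" (4x4, takes a point from camera to world coordinates); the wrist camera has in their place "T_tool_cam" (4x4, takes a point from camera to tool coordinates, whose origin is the TCP and whose axes are the tool frame's). Camera axes: x right, y down, z forward; pixel columns grow to the right and rows downward; lengths in m; the calibration is good to about 2 mm. A picture is of the moment at which its call begins: read the wrist's pose just before it. There is no depth.
- arm.close_job(): hands the job in, once; it reports no verdict.
The state is a dict: "t": time; "joints": joint angles; "joint_vel": joint speeds; "tau": joint torques, N m; "tcp_pos": TCP position; "tcp_rot": TCP orientation; "ft_force": force on the tool from outside, world axes, zero at the start; "moment": the same for the moment, N m; "grip_width": finger opening in m.
Only numpy, scipy, OpenCV 4.12 (cv2) and the standard library are available. Lean on these libraries where they do the work, as an engineer would, in place of code of your own. Each camera call takes 0.05 s, during which the arm holds its last target.

## Working session

There is one attempt and no reset: what is moved stays moved. The work goes in short steps, Python scripts to look and compute and a tool call to move; the robot and the scene stay as the last step left them, time stands still between calls to the robot, and variables do not carry over. Pictures are saved under pics/ and viewed, and the job is handed in when it is done.

Besides the shell and the picture viewer there is one more tool, called as a command line: name --argument value ..., lists and objects as JSON in quotes. servo_tool: Moves the arm, as the interface text tells. Its arguments: {"type":"object","properties":{"motion":{"type":"array","items":{"type":"array"}},"newtons":{"type":"number"}},"required":["motion"]}

```bash
mkdir -p pics; python3 - <<'E'
from station import arm
import cv2,pickle
s=arm.observe();print(s)
d={'s':s}
for n in ("scene","side","wrist"):
    c=arm.camera(n);d[n]=c
    cv2.imwrite(f"pics/{n}0.png",c["img"][:,:,::-1])
    print(n,c["fx"],c["cx"],c["cy"],c.get("T",c.get("T_tool_cam")))
pickle.dump(d,open("d0.pkl","wb"))
E
```

```text
{'t': 0.0, 'joints': array([ 1.01751265e+00,  2.07426111e-01,  1.54294545e+00, -1.75576489e-05,
        1.39349999e+00, -1.50504918e-01]), 'joint_vel': array([-0.00042303, -0.00043309, -0.00010061, -0.00197477,  0.00225803,
       -0.00040167]), 'tau': array([ 2.49246368e-04, -3.70877910e+01, -2.81421840e+01,  6.99160388e-02,
        3.62832542e-02, -1.52190137e-04]), 'tcp_pos': array([0.22496039, 0.52825792, 0.19259142]), 'tcp_rot': array([ 0.69254367,  0.14068354,  0.69308762, -0.14220042]), 'ft_force': array([-0.34402281, -0.24197539, -0.05464529]), 'moment': array([-0.00524456,  0.01404377,  0.00996016]), 'grip_width': 0.09381278511311378}
scene 455.68333709756274 280.14653601892536 211.84218996456704 [[ 0.64738435 -0.30767921  0.6972998  -0.03142643]
 [-0.7617633  -0.29085853  0.57889377 -0.70473721]
 [ 0.02470202 -0.90594416 -0.42267599  0.46302554]
 [ 0.          0.          0.          1.        ]]
side 412.90976307270654 270.3287913705626 208.62543935321207 [[ 0.82514006 -0.28648687  0.48689749  0.13318793]
 [-0.56491863 -0.4134181   0.71410953 -0.82654569]
 [-0.00329077 -0.86429784 -0.5029696   0.50531274]
 [ 0.          0.          0.          1.        ]]
wrist 348.2922661928467 278.09756813827863 212.99251473181158 [[-4.13186783e-06 -2.28799483e-01  9.73473573e-01 -1.90073264e-01]
 [ 9.99998985e-01  1.38607695e-03  3.30019799e-04  1.00584134e-04]
 [-1.42481764e-03  9.73472586e-01  2.28799245e-01 -6.55803497e-02]
 [ 0.00000000e+00  0.00000000e+00  0.00000000e+00  1.00000000e+00]]
```

View pics/scene0.png

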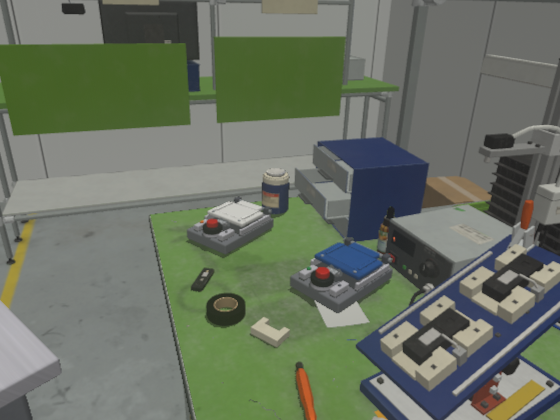

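View pics/side0.png

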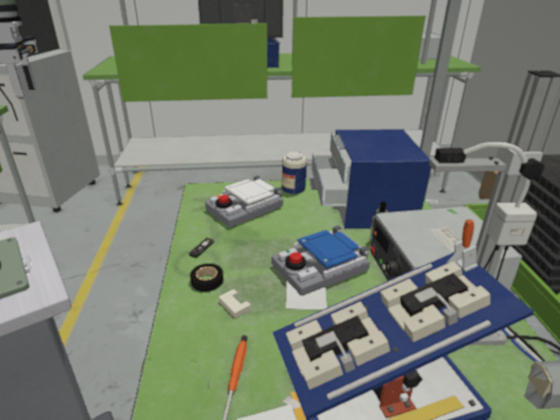

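View pics/wrist0.png

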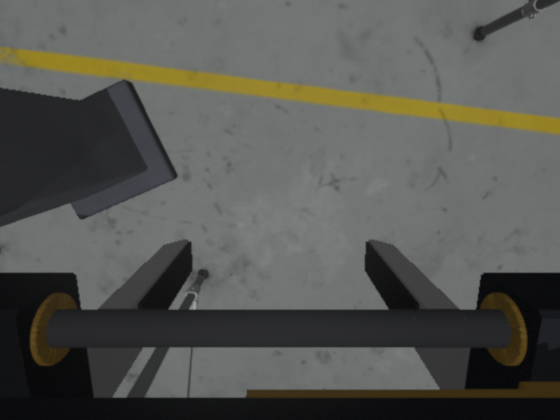

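The scene view shows the blue jig's red button at about (322,275) and the white jig's at (212,226). In the side view they are at (296,259) and (223,201). The wrist camera sees only floor. I'll zoom in on the first two views and triangulate.

```bash
cat > h.py <<'E'
import numpy as np,cv2
def ray(c,uv,T=None):
    T=c["T"] if T is None else T
    p=np.array([(uv[0]-c["cx"])/c["fx"],(uv[1]-c["cy"])/c["fy"],1])
    v=T[:3,:3]@p
    return T[:3,3],v/np.linalg.norm(v)
def onz(c,uv,z,T=None):
    o,v=ray(c,uv,T); return o+v*(z-o[2])/v[2]
def proj(c,P,T=None):
    T=c["T"] if T is None else T
    q=np.linalg.inv(T)@np.append(P,1); return np.array([c["fx"]*q[0]/q[2]+c["cx"],c["fy"]*q[1]/q[2]+c["cy"]])
def red(img,lo=90):
    h=cv2.cvtColor(img,cv2.COLOR_RGB2HSV)
    return (((h[...,0]<5)|(h[...,0]>174))&(h[...,1]>150)&(h[...,2]>lo)).astype(np.uint8)
E
python3 - <<'E'
import pickle;from h import *
d=pickle.load(open("d0.pkl","rb"))
out=[]
for n,(u,v) in (("scene",(340,275)),("side",(318,262))):
    c=d[n];m=red(c["img"])
    k,l,st,ce=cv2.connectedComponentsWithStats(m)
    for i in range(1,k):
        if st[i,4]>30: print(n,st[i],ce[i],onz(c,ce[i],.052))
    out.append(cv2.resize(c["img"][v-50:v+50,u-65:u+65],None,fx=6,fy=6,interpolation=2)[:,:,::-1])
for i,o in enumerate(out): cv2.imwrite(f"pics/z{i}.png",o)
E
```

```text
scene [207 219  10   8  68] [211.67647059 222.57352941] [ 0.51276634 -0.07450077  0.052     ]
scene [316 267  13  12 128] [322.0390625 272.40625  ] [ 0.51268569 -0.34737457  0.052     ]
side [219 196  10   7  62] [223.35483871 199.        ] [ 0.50875527 -0.08611946  0.052     ]
side [289 252  13  12 110] [295.3        257.73636364] [ 0.50926681 -0.35467529  0.052     ]
```

View pics/z0.png

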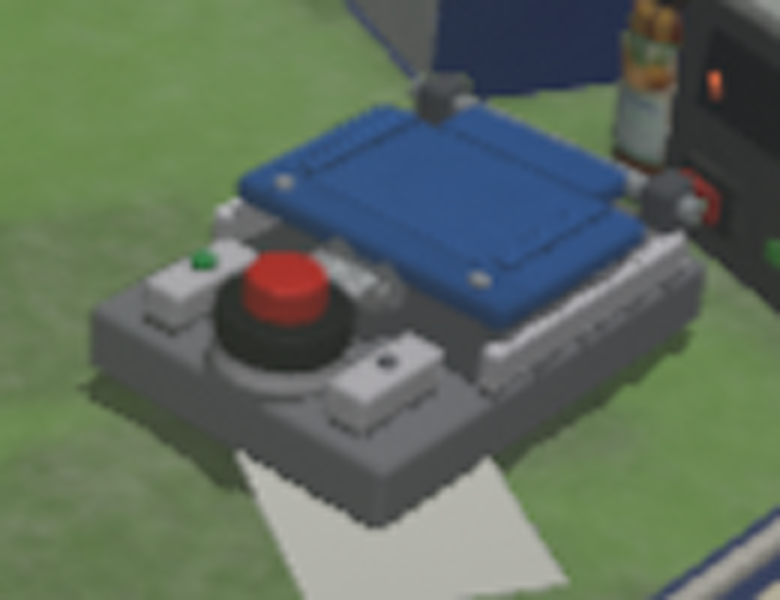

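View pics/z1.png

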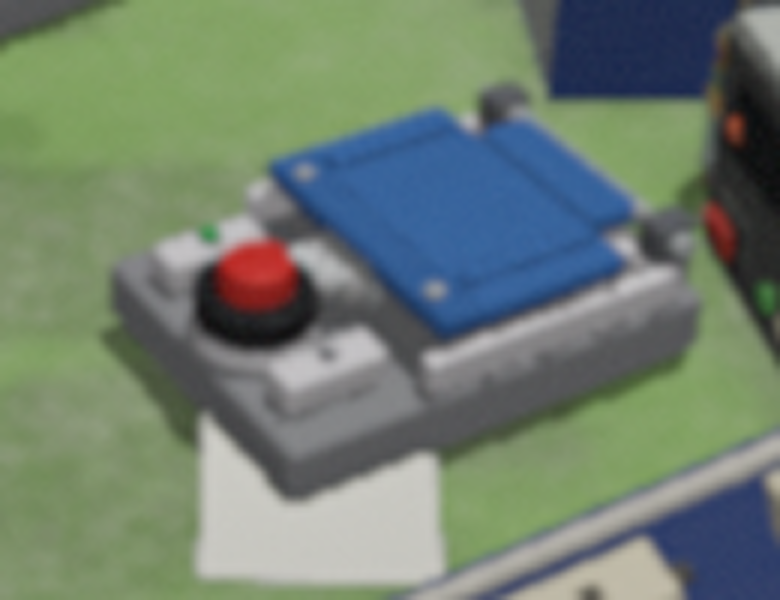

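```bash
python3 - <<'E'
import pickle;from h import *
d=pickle.load(open("d0.pkl","rb"));A,B=d["scene"],d["side"]
def tri(a,b):
    o1,v1=ray(A,a);o2,v2=ray(B,b)
    t=np.linalg.lstsq(np.c_[v1,-v2],o2-o1,rcond=None)[0]
    p,q=o1+v1*t[0],o2+v2*t[1]; return ((p+q)/2).round(3),round(np.linalg.norm(p-q),4)
za=lambda x,y:(340-65+(x+.5)/6-.5,275-50+(y+.5)/6-.5)
zb=lambda x,y:(318-65+(x+.5)/6-.5,262-50+(y+.5)/6-.5)
F={"btn":((286,268),(256,258)),"lidFL":((285,181),(305,173)),"lidFR":((480,279),(434,290)),"hingeL":((443,97),(503,102)),"hingeR":((672,200),(668,235)),"frontcorner":((378,470),(295,450)),"lamp":((204,260),(208,233))}
for k,(a,b) in F.items(): print(k,tri(za(*a),zb(*b)), onz(A,za(*a),.054).round(3),onz(B,zb(*b),.054).round(3))
G={"boardL":((367,348),(277,343)),"boardfar":((497,247),(450,262)),"boardtip":((415,290),(0,0)),"blk1":((413,385),(318,380)),"screwdriver":((528,203),(468,222)),"box corner top":((319,142),(336,135)),"box front":((420,160),(424,160)),"boxbot":((362,232),(348,220)),"psu L":((389,222),(377,214)),"rail end":((365,345),(276,333)),"bottletop":((276,172),(294,156)),"whitebtn":((211.8,220.3),(223.5,197))}
for k,(a,b) in G.items(): print(k,tri(a,b))
m=lambda c,x,y,z:0
E
```

```text
btn (array([ 0.514, -0.347,  0.055]), np.float64(0.0042)) [ 0.518 -0.344  0.054] [ 0.513 -0.349  0.054]
lidFL (array([ 0.558, -0.316,  0.051]), np.float64(0.0044)) [ 0.557 -0.315  0.054] [ 0.554 -0.322  0.054]
lidFR (array([ 0.551, -0.388,  0.052]), np.float64(0.0036)) [ 0.55  -0.387  0.054] [ 0.547 -0.392  0.054]
hingeL (array([ 0.644, -0.316,  0.046]), np.float64(0.0029)) [ 0.634 -0.322  0.054] [ 0.634 -0.327  0.054]
hingeR (array([ 0.634, -0.403,  0.047]), np.float64(0.0038)) [ 0.626 -0.406  0.054] [ 0.625 -0.412  0.054]
frontcorner (array([ 0.494, -0.394,  0.022]), np.float64(0.0029)) [ 0.457 -0.415  0.054] [ 0.469 -0.425  0.054]
lamp (array([ 0.521, -0.314,  0.041]), np.float64(0.003)) [ 0.506 -0.324  0.054] [ 0.509 -0.331  0.054]
boardL (array([ 0.345, -0.528,  0.103]), np.float64(0.0095))
boardfar (array([ 0.61 , -0.58 ,  0.146]), np.float64(0.0075))
boardtip (array([ 0.109, -0.667,  0.445]), np.float64(0.1276))
blk1 (array([ 0.375, -0.576,  0.059]), np.float64(0.0057))
screwdriver (array([ 0.576, -0.608,  0.236]), np.float64(0.0028))
box corner top (array([ 0.802, -0.126,  0.163]), np.float64(0.0147))
box front (array([ 0.838, -0.354,  0.167]), np.float64(0.01))
boxbot (array([ 0.655, -0.336,  0.071]), np.float64(0.0017))
psu L (array([ 0.705, -0.365,  0.082]), np.float64(0.0001))
rail end (array([ 0.35 , -0.521,  0.105]), np.float64(0.0012))
bottletop (array([ 0.73 , -0.058,  0.096]), np.float64(0.0047))
whitebtn (array([ 0.516, -0.073,  0.052]), np.float64(0.0059))
```

```bash
python3 - <<'E'
import pickle;from h import *
d=pickle.load(open("d0.pkl","rb"))
cv2.imwrite("pics/a1.png",cv2.resize(d["scene"]["img"][120:,290:],None,fx=2.6,fy=2)[:,:,::-1][:600,:800])
cv2.imwrite("pics/a2.png",cv2.resize(d["side"]["img"][120:,200:],None,fx=2.2,fy=2)[:,:,::-1][:600,:800])
E
```

```text
(no output)
```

View pics/a1.png

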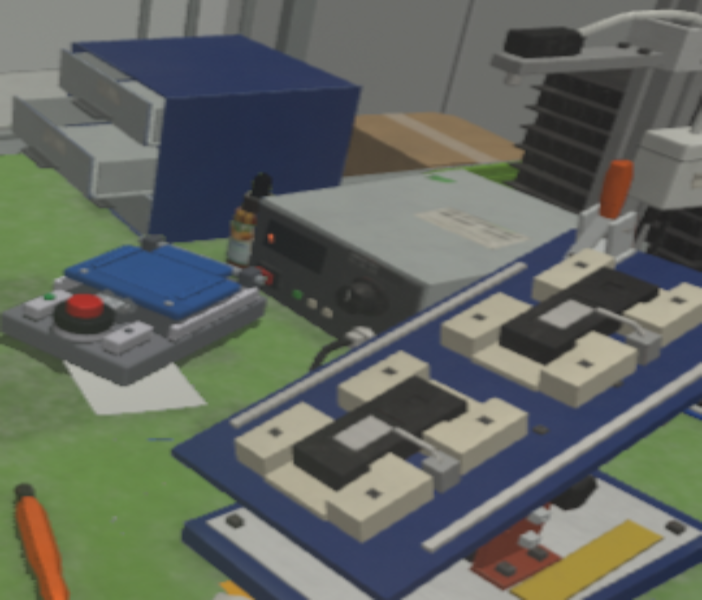

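View pics/a2.png

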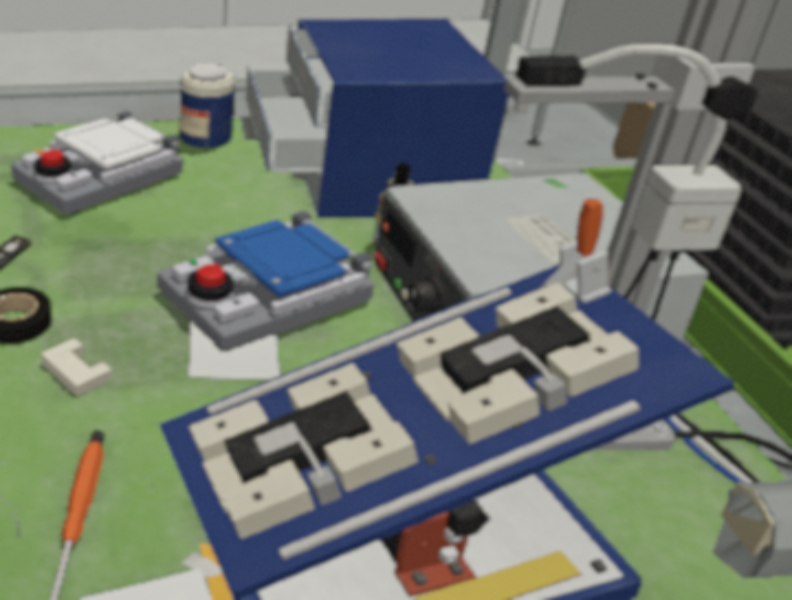

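```bash
python3 - <<'E'
from station import arm
import numpy as np
from scipy.spatial.transform import Rotation as R
s=arm.observe();q=s['tcp_rot'];M=R.from_quat(q,scalar_first=True).as_matrix();print(M.round(3),s['tcp_pos'])
print(np.degrees(np.arctan2(M[1,1],M[0,1])))
print((np.array([.515,-.347,.20])-s['tcp_pos'])*100)
E
```

```text
[[-0.001  0.392  0.92 ]
 [-0.001  0.92  -0.392]
 [-1.    -0.002 -0.   ]] [0.22507345 0.52844062 0.19285726]
66.92174895110922
[ 28.99265527 -87.5440617    0.71427353]
```

servo_tool --motion '[[[1.2,-3.6,0.3],0.03,-1],[[2.4,-7.3,0.6],0.06,-1],[[3.6,-11,1],0.1,-1],[[4.8,-14.5,1.3],0.13,-1],[[6,-18,1.6],0.16,-1],[[7.2,-22,2],0.2,-1],[[8.5,-25.5,2],0.23,-1],[[9.7,-29,2],0.26,-1],[[10.9,-33,2],0.3,-1],[[12.1,-36.5,2],0.3,-1],[[13.3,-40,2],0.3,-1],[[14.5,-43.8,2],0.3,-1]]'

```text
t: 1.15
tcp_pos: [0.37, 0.0889, 0.2129]
tcp_rot: [0.706, 0.036, 0.706, -0.037]
ft_force: [0.2, 0.3, -0.0]
grip_width: 0.0178
```

servo_tool --motion '[[[1.2,-3.6,0],0,-1],[[2.4,-7.3,0],0,-1],[[3.6,-11,0],0,-1],[[4.8,-14.5,0],0,-1],[[6,-18,0],0,-1],[[7.2,-22,0],0,-1],[[8.5,-25.5,0],0,-1],[[9.7,-29,0],0,-1],[[10.9,-33,0],0,-1],[[12.1,-36.5,0],0,-1],[[13.3,-40,0],0,-1],[[14.4,-43.5,0],0,-1]]'

```text
t: 2.15
tcp_pos: [0.5141, -0.3478, 0.2122]
tcp_rot: [0.706, 0.036, 0.706, -0.037]
ft_force: [0.4, 0.7, 0.8]
grip_width: 0.0003
```

servo_tool --motion '[[[0,0,0],0,-1],[[0,0,0],0,-1]]'

```text
t: 2.32
tcp_pos: [0.5136, -0.3493, 0.2106]
tcp_rot: [0.705, 0.038, 0.707, -0.037]
ft_force: [0.4, 1.0, -0.1]
grip_width: 0.0004
```

```bash
cat > look.py <<'E'
import sys,pickle
from h import *
from station import arm
from scipy.spatial.transform import Rotation as R
n=sys.argv[1]
s=arm.observe();c=arm.camera("wrist")
T=np.eye(4);T[:3,:3]=R.from_quat(s['tcp_rot'],scalar_first=True).as_matrix();T[:3,3]=s['tcp_pos']
c["T"]=T@c["T_tool_cam"];pickle.dump((s,c),open(f"w{n}.pkl","wb"))
print(s['t'],s['tcp_pos'],T[:3,1],s['grip_width'],s['ft_force'])
cv2.imwrite(f"pics/w{n}.png",c["img"][:,:,::-1])
k,l,st,ce=cv2.connectedComponentsWithStats(red(c["img"]))
for i in range(1,k):
    if st[i,4]>60: print(st[i],ce[i],onz(c,ce[i],.054))
E
python3 look.py 1
```

```text
2.3167 [ 0.51361721 -0.34926533  0.21058814] [1.05142291e-01 9.94456763e-01 9.18924464e-04] 0.0004311108614918293 [ 0.44277498  0.96485153 -0.06520021]
[540 159  20  23 391] [550.36061381 170.31202046] [ 0.51389563 -0.07679826  0.054     ]
[270 188  22  23 402] [280.52487562 198.77114428] [ 0.51465477 -0.34667184  0.054     ]
```

View pics/w1.png

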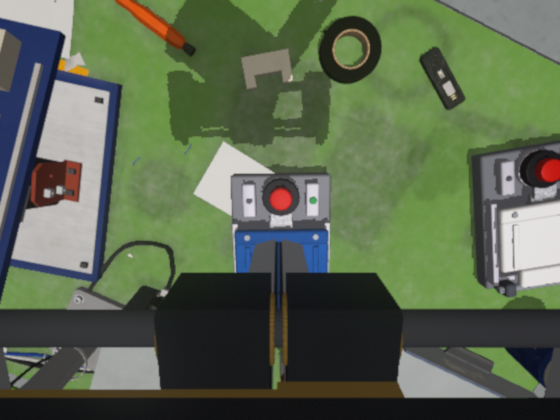

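The wrist view shows the blue jig's button at (280,199), which gives (0.515, −0.347). That agrees with the two-camera estimate. The white jig is well to the right at (550,170). The shut fingers line up with the hinge, so I'll descend.

servo_tool --motion '[[[0,0.25,-3],0,-1],[[0,0.25,-6],0,-1],[[0,0.25,-9],0,-1],[[0,0.25,-11.5],0,-1],[[0,0.25,-12.5],0,-1],[[0,0.25,-13],0,-1],[[0,0.25,-13],0,-1]]'

```text
t: 2.95
tcp_pos: [0.5132, -0.3439, 0.0807]
tcp_rot: [0.705, 0.037, 0.707, -0.036]
ft_force: [-0.3, -0.4, 0.7]
grip_width: 0.0002
```

```bash
python3 look.py 2; python3 -c "
from station import arm;import cv2
c=arm.camera('side');cv2.imwrite('pics/s2.png',cv2.resize(c['img'][160:320,200:420],None,fx=3.5,fy=3.5)[:,:,::-1])"
```

```text
2.95 [ 0.51324438 -0.34387846  0.08071235] [0.10264995 0.99471511 0.0021996 ] 0.00022501448834106282 [-0.3485191  -0.4449578   0.71568313]
[257 220  35  33 606] [273.69636964 232.19966997] [ 0.51106568 -0.3463647   0.054     ]
```

View pics/s2.png

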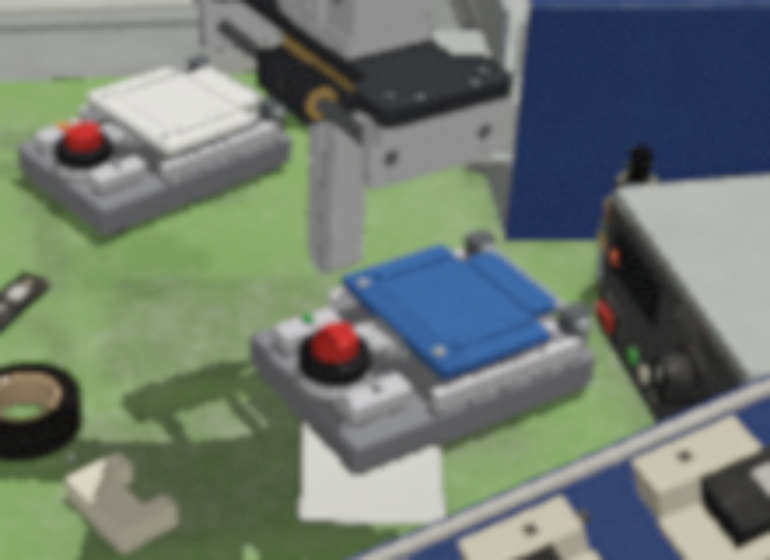

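View pics/w2.png

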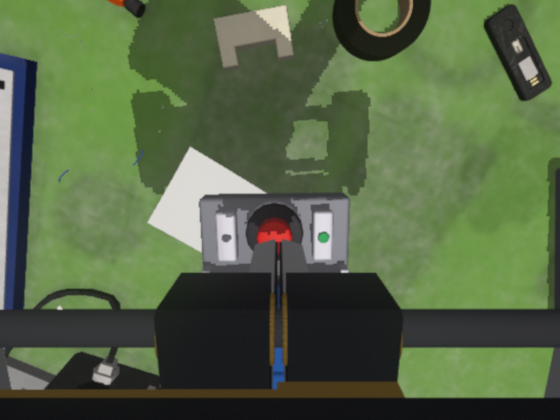

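```bash
python3 - <<'E'
import pickle;from h import *
from station import arm
d=pickle.load(open("d0.pkl","rb"));s,c=pickle.load(open("w2.pkl","rb"))
print(arm.observe()['tcp_pos'],arm.observe()['t'])
p=s['tcp_pos']-[0,0,.014]
print("tip side",proj(d["side"],p),"scene",proj(d["scene"],p),"wrist",proj(c,p))
b=np.array([.5145,-.3467,.054])
print("btn side",proj(d["side"],b),"scene",proj(d["scene"],b),"wrist",proj(c,b))
print(onz(c,(274,230),.044))
im=arm.camera("scene")["img"];cv2.imwrite("pics/sc3.png",cv2.resize(im[180:330,230:450],None,fx=3.5,fy=3.5)[:,:,::-1])
im=arm.camera("side")["img"];cv2.imwrite("pics/sd3.png",cv2.resize(im[180:330,230:450],None,fx=3.5,fy=3.5)[:,:,::-1])
E
```

```text
[ 0.51469925 -0.34563761  0.08303659] 3.05
tip side [293.64821316 247.5082627 ] scene [321.08198278 263.96301405] wrist [277.88479127 240.98960931]
btn side [294.95475412 253.69879405] scene [322.41974924 270.80469859] wrist [273.73317318 237.30521681]
[ 0.51242603 -0.34640333  0.044     ]
```

View pics/sc3.png

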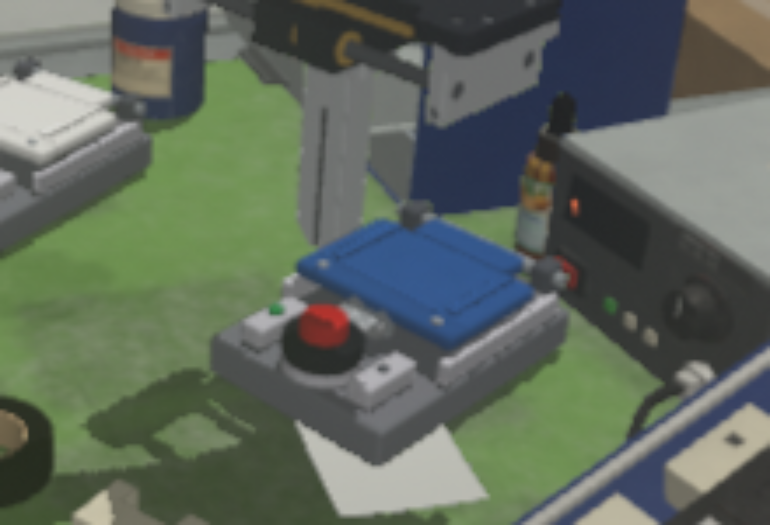

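View pics/sd3.png

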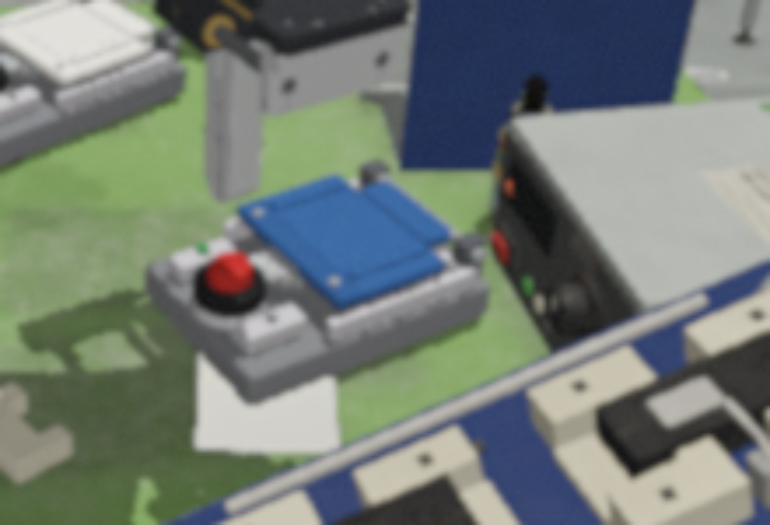

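```bash
python3 - <<'E'
import pickle;from h import *
d=pickle.load(open("d0.pkl","rb"));A,B=d["scene"],d["side"]
def tri(a,b):
    o1,v1=ray(A,a);o2,v2=ray(B,b)
    t=np.linalg.lstsq(np.c_[v1,-v2],o2-o1,rcond=None)[0]
    p,q=o1+v1*t[0],o2+v2*t[1]; return ((p+q)/2).round(3),round(np.linalg.norm(p-q),4)
f=lambda x,y:(230+x/3.5,180+y/3.5)
print(tri(f(335,240),f(232,197)),tri(f(335,235),f(232,192)))
print("left corner",tri(f(300,236),f(207,192)),"bot",tri(f(316,244),f(220,201)),"right",tri(f(360,233),f(257,189)))
E
python3 look.py 3
```

```text
(array([ 0.511, -0.353,  0.099]), np.float64(0.0029)) (array([ 0.511, -0.352,  0.101]), np.float64(0.0026))
left corner (array([ 0.508, -0.336,  0.094]), np.float64(0.0047)) bot (array([ 0.511, -0.343,  0.092]), np.float64(0.0046)) right (array([ 0.523, -0.358,  0.101]), np.float64(0.0008))
3.15 [ 0.51493505 -0.34618938  0.08343639] [ 0.10343205  0.9946358  -0.00119555] 0.0004901004454908852 [0.71412126 0.83270102 1.41976407]
[260 216  35  34 711] [277.19127989 229.87060478] [ 0.51231218 -0.34644963  0.054     ]
```

The triangulated fingertip is about 25 mm higher than the reported TCP implies (z about 0.095 instead of 0.069), and it sits right over the button. I'll go down in small steps and watch the force and the pictures.

servo_tool --motion '[[[0,0,-0.3],0,-1],[[0,0,-0.6],0,-1],[[0,0,-0.9],0,-1],[[0,0,-0.9],0,-1]]'

```text
t: 3.53
tcp_pos: [0.5143, -0.3458, 0.0734]
tcp_rot: [0.706, 0.037, 0.706, -0.037]
ft_force: [0.3, 0.5, 0.9]
grip_width: 0.0007
```

```bash
python3 look.py 4; python3 - <<'E'
from station import arm
import cv2,numpy as np
for i in range(1):
    a=arm.camera("scene")["img"][180:330,260:390];b=arm.camera("side")["img"][180:330,230:360]
    cv2.imwrite("pics/c4.png",cv2.resize(np.hstack([a,b]),None,fx=3,fy=3)[:,:,::-1])
s=arm.observe();print(s['tcp_pos'],s['ft_force'])
E
```

```text
3.5333 [ 0.51426354 -0.34582087  0.07338752] [ 1.03786996e-01  9.94599541e-01 -1.14018882e-04] 0.0006605148861758222 [0.2725737  0.48262013 0.88441832]
[259 221  37  35 585] [276.5008547  232.81880342] [ 0.51060557 -0.34634897  0.054     ]
[ 0.51460725 -0.34607635  0.0738781 ] [-0.03426436  0.19543676 -0.3239047 ]
```

View pics/c4.png

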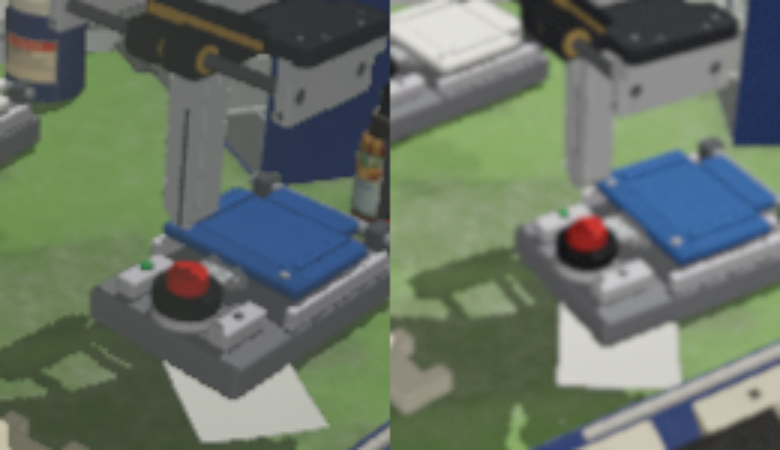

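```bash
python3 - <<'E'
from station import arm
import cv2,numpy as np,pickle
s=arm.observe();A=arm.camera("scene");B=arm.camera("side");pickle.dump((s,A,B),open("p5.pkl","wb"))
a=A["img"][220:295,290:355];b=B["img"][205:280,265:330]
cv2.imwrite("pics/c5.png",cv2.resize(np.hstack([a,b]),None,fx=6,fy=6,interpolation=cv2.INTER_CUBIC)[:,:,::-1])
print(s['tcp_pos'],s['t'])
print(abs(A["T"]-pickle.load(open("d0.pkl","rb"))["scene"]["T"]).max())
E
```

```text
[ 0.51460725 -0.34607635  0.0738781 ] 3.6833
0.0
```

View pics/c5.png

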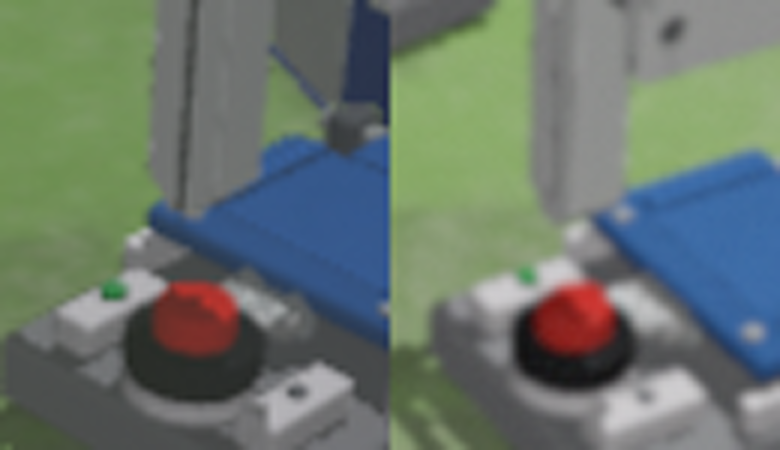

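View pics/w4.png

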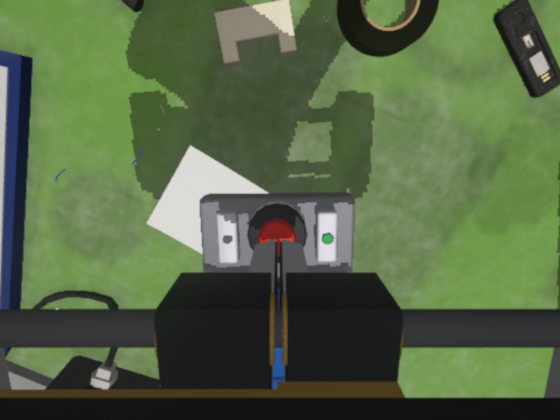

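Seen from both fixed views, the tip is directly above the button: scene (322,256) over (322,271), side (293,242) over (295,254). It is still about 20 mm high, and no force has registered. I'll keep descending.

servo_tool --motion '[[[0,0,-0.3],0,-1],[[0,0,-0.6],0,-1],[[0,0,-0.6],0,-1]]'

```text
t: 4.03
tcp_pos: [0.5142, -0.3458, 0.0672]
tcp_rot: [0.706, 0.037, 0.706, -0.037]
ft_force: [0.2, -0.4, -0.5]
grip_width: 0.0003
```

```bash
cat > c.py <<'E'
from station import arm
import cv2,numpy as np,pickle,sys
s=arm.observe();A=arm.camera("scene");B=arm.camera("side")
a=A["img"][220:295,290:355];b=B["img"][205:280,265:330]
cv2.imwrite(f"pics/c{sys.argv[1]}.png",cv2.resize(np.hstack([a,b]),None,fx=6,fy=6,interpolation=cv2.INTER_CUBIC)[:,:,::-1])
t=arm.observe();print(s['tcp_pos'],s['ft_force'],t['tcp_pos'],t['ft_force'],t['t'])
E
python3 c.py 6
```

```text
[ 0.51423623 -0.34575396  0.06722561] [ 0.16952303 -0.3612952  -0.45693622] [ 0.51453182 -0.34599419  0.06772925] [ 0.77966025 -0.29559272  0.291666  ] 4.1333
```

View pics/c6.png

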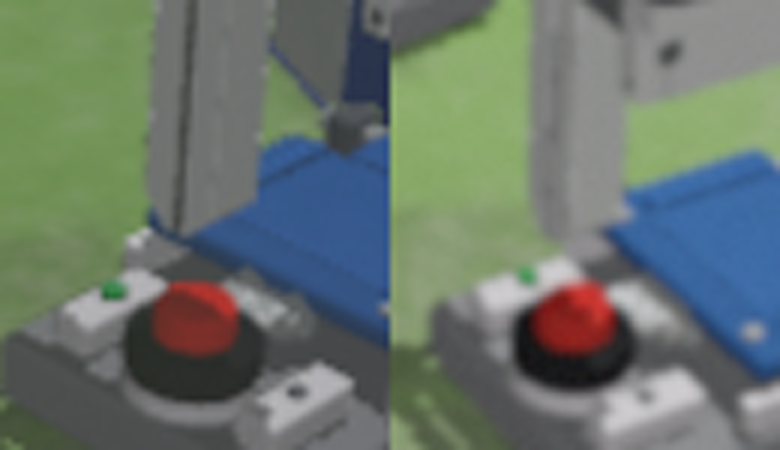

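servo_tool --motion '[[[0,0,-0.3],0,-1],[[0,0,-0.6],0,-1],[[0,0,-0.6],0,-1]]'

```text
t: 4.38
tcp_pos: [0.514, -0.3455, 0.0608]
tcp_rot: [0.706, 0.037, 0.706, -0.036]
ft_force: [-1.0, -0.4, 0.3]
grip_width: 0.0006
```

```bash
python3 c.py 7
```

```text
[ 0.51403064 -0.3454957   0.06078369] [-1.00430386 -0.42784513  0.25358417] [ 0.51432432 -0.3457783   0.06135413] [-1.22792669  0.48056538 -0.18054727] 4.4833
```

View pics/c7.png

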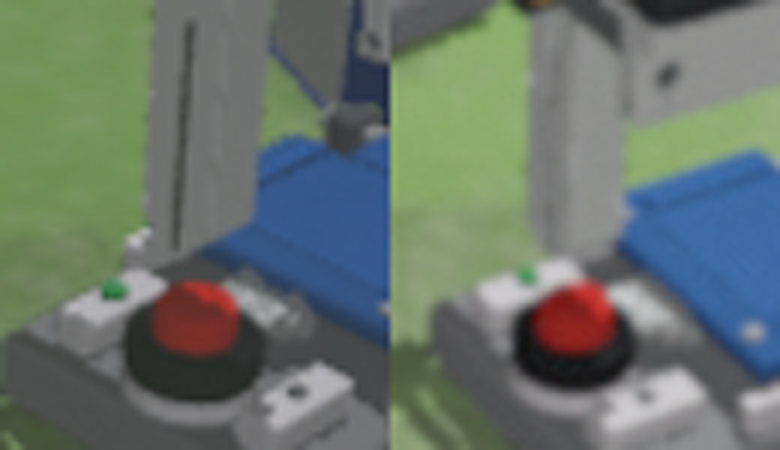

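No contact force yet, although the stated geometry puts the tip below the button top. The wrist view also makes the tip about 23 mm shorter than stated. Before going lower I'll locate the gripper body relative to the lid's swing.

```bash
python3 - <<'E'
from station import arm
import cv2,numpy as np,pickle
s=arm.observe();A=arm.camera("scene");B=arm.camera("side");pickle.dump((s,A,B),open("p8.pkl","wb"))
a=A["img"][130:280,290:420];b=B["img"][130:280,255:385]
cv2.imwrite("pics/c8.png",cv2.resize(np.hstack([a,b]),None,fx=3,fy=3.9,interpolation=cv2.INTER_CUBIC)[:,:,::-1])
E
python3 look.py 8
```

```text
4.5833 [ 0.51456489 -0.34598419  0.06172454] [ 1.03621052e-01  9.94616744e-01 -4.57346315e-04] 0.00027951119430204784 [-0.07223741  0.20303605  1.11585656]
[259 225  37  18 402] [276.43034826 233.88557214] [ 0.50813365 -0.34621413  0.054     ]
```

View pics/c8.png

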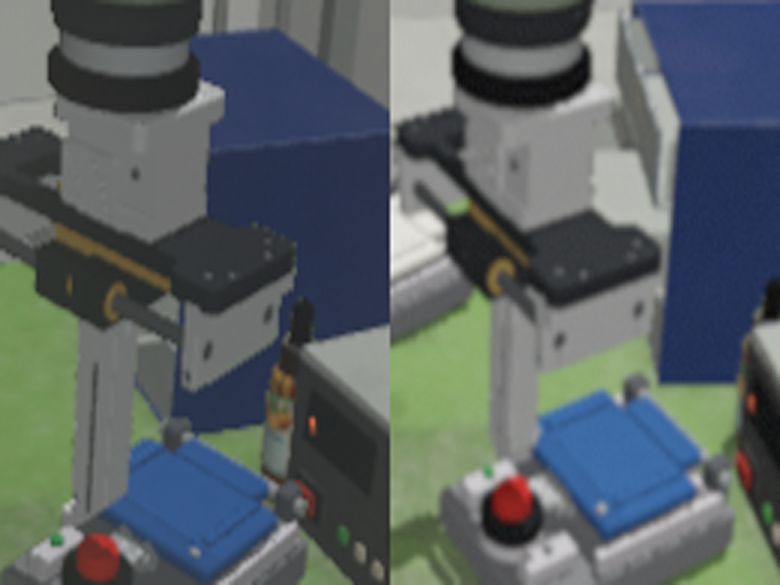

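View pics/w8.png

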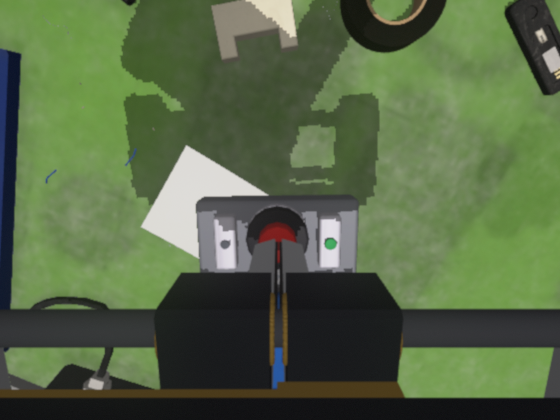

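```bash
python3 - <<'E'
import pickle;from h import *
s,A,B=pickle.load(open("p8.pkl","rb"))
def tri(a,b):
    o1,v1=ray(A,a);o2,v2=ray(B,b)
    t=np.linalg.lstsq(np.c_[v1,-v2],o2-o1,rcond=None)[0]
    p,q=o1+v1*t[0],o2+v2*t[1]; return ((p+q)/2).round(3),round(np.linalg.norm(p-q),4)
f=lambda x,y:(290+x/3,130+y/3.9); g=lambda x,y:(255+(x-390)/3,130+y/3.9)
for n,a,b in (("plate nearbot",(185,388),(549,371)),("plate farbot",(278,328),(652,326)),("tip lowest",(92,512),(510,462)),("btn top",(98,545),(513,488)),("gripped btm tip right",(128,497),(533,448))): print(n,tri(f(*a),g(*b)))
print(s['tcp_pos'])
E
```

```text
plate nearbot (array([ 0.487, -0.41 ,  0.162]), np.float64(0.0045))
plate farbot (array([ 0.539, -0.43 ,  0.175]), np.float64(0.0047))
tip lowest (array([ 0.518, -0.341,  0.065]), np.float64(0.0065))
btn top (array([ 0.516, -0.347,  0.053]), np.float64(0.0044))
gripped btm tip right (array([ 0.518, -0.363,  0.083]), np.float64(0.0027))
[ 0.51432432 -0.3457783   0.06135413]
```

The body's bottom is about 100 mm above the TCP (z 0.165 now). It clears the lid's 0.139 arc even with the button pressed. The tip is at about z 0.065–0.07, so I can go on.

servo_tool --motion '[[[0,0,-0.3],0,-1],[[0,0,-0.6],0,-1],[[0,0,-0.9],0,-1],[[0,0,-0.9],0,-1]]'

```text
t: 4.97
tcp_pos: [0.514, -0.3456, 0.0518]
tcp_rot: [0.706, 0.037, 0.706, -0.037]
ft_force: [1.1, -0.5, -0.5]
grip_width: 0.0004
```

```bash
python3 c.py 9
```

```text
[ 0.51400914 -0.34555366  0.05178817] [ 1.11857339 -0.53638427 -0.49417127] [ 0.5143505  -0.3458168   0.05237518] [-0.4840169  -0.03570861 -0.40216431] 5.0667
```

View pics/c9.png

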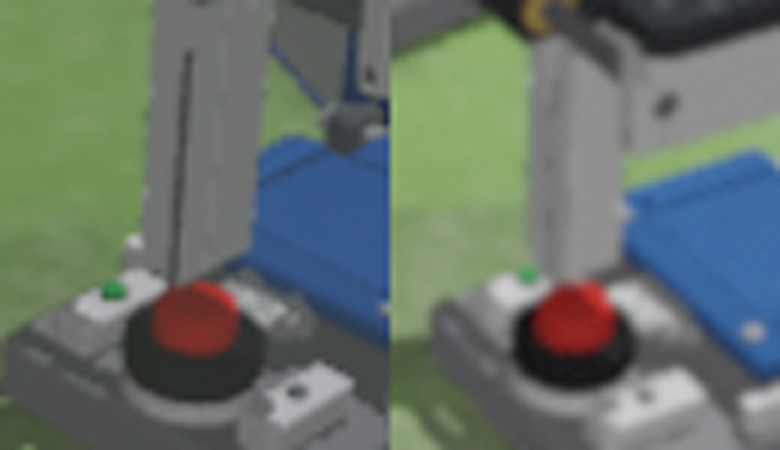

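servo_tool --motion '[[[0,0,-0.2],0,-1],[[0,0,-0.4],0,-1],[[0,0,-0.4],0,-1]]'

```text
t: 5.32
tcp_pos: [0.5141, -0.3456, 0.0479]
tcp_rot: [0.706, 0.037, 0.706, -0.037]
ft_force: [-0.1, 0.2, -0.6]
grip_width: 0.0004
```

```bash
python3 c.py 10; python3 look.py 10
```

```text
[ 0.51408448 -0.34556357  0.0478747 ] [-0.0846103   0.23246428 -0.57501398] [ 0.5142446  -0.34574569  0.04819614] [-0.07062939  0.49762736 -0.09393712] 5.4167
5.4167 [ 0.5142446  -0.34574569  0.04819614] [1.03690648e-01 9.94609587e-01 1.40103099e-04] 0.0006333069213777707 [-0.07062939  0.49762736 -0.09393712]
[260 232  32  10 169] [275.67455621 236.76331361] [ 0.50540123 -0.34607722  0.054     ]
```

View pics/c10.png

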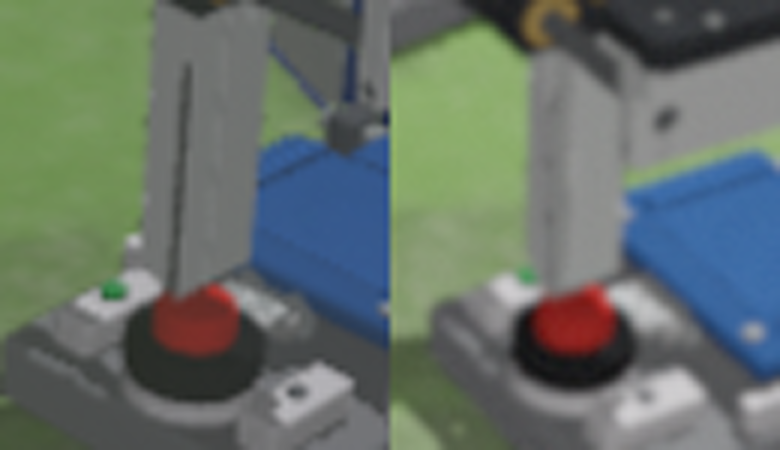

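View pics/w10.png

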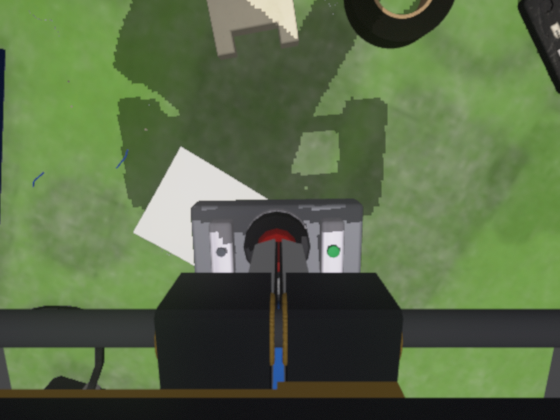

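The finger now covers the top of the button in both views and is centred on it, at column 200 against 197 in the enlarged scene view and 575 against 575 in the side one. Contact should be close.

servo_tool --motion '[[[0,0,-0.2],0,-1],[[0,0,-0.4],0,-1],[[0,0,-0.4],0,-1]]'

```text
t: 5.72
tcp_pos: [0.5141, -0.3456, 0.0438]
tcp_rot: [0.706, 0.037, 0.706, -0.037]
ft_force: [0.1, 0.0, -0.6]
grip_width: 0.0006
```

```bash
python3 c.py 11
```

```text
[ 0.51407429 -0.34556658  0.04383562] [ 0.13190201  0.01045979 -0.59362255] [ 0.51420766 -0.34573059  0.0441406 ] [ 0.28431699 -0.02743422  0.36716727] 5.8167
```

View pics/c11.png

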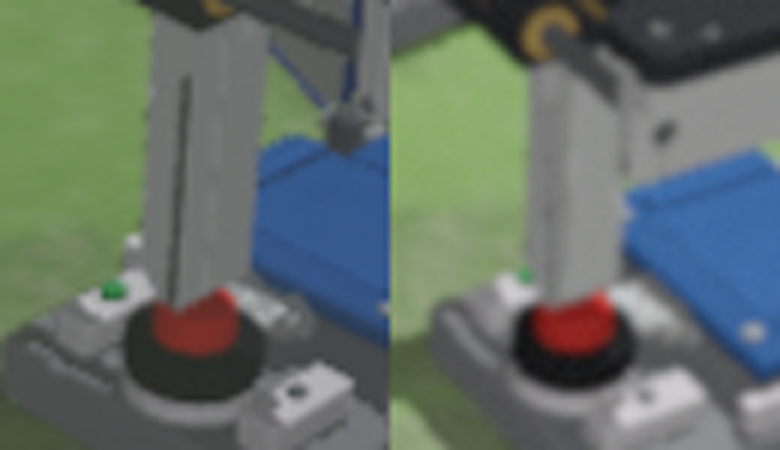

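servo_tool --motion '[[[0,0,-0.2],0,-1],[[0,0,-0.4],0,-1],[[0,0,-0.4],0,-1]]'

```text
t: 6.07
tcp_pos: [0.5146, -0.346, 0.0404]
tcp_rot: [0.706, 0.037, 0.706, -0.037]
ft_force: [0.6, 0.1, 1.9]
grip_width: 0.0005
```

```bash
python3 c.py 12
```

```text
[ 0.51456561 -0.34600371  0.04039035] [0.60394432 0.12124913 1.90177732] [ 0.51455957 -0.34602223  0.04047882] [0.27510252 0.12299846 2.42378937] 6.1667
```

View pics/c12.png

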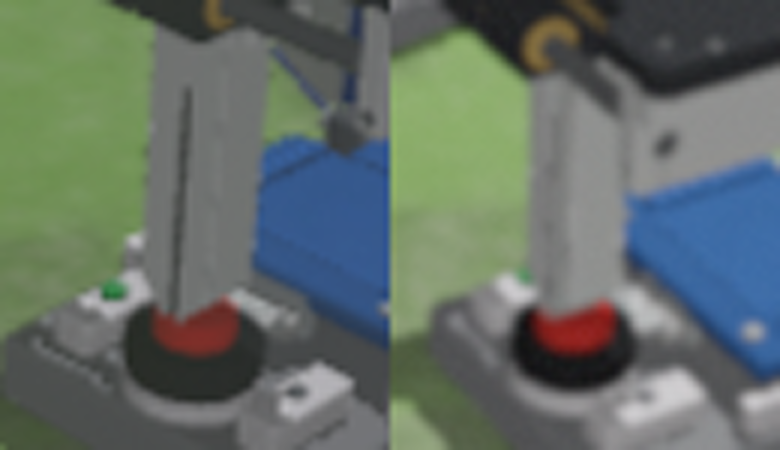

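Contact: about 2 N upward, with the fingertip sitting on the button. I'll press 4 mm further.

servo_tool --motion '[[[0,0,-0.2],0,-1],[[0,0,-0.4],0,-1],[[0,0,-0.4],0,-1]]'

```text
t: 6.42
tcp_pos: [0.5146, -0.346, 0.0367]
tcp_rot: [0.706, 0.037, 0.706, -0.037]
ft_force: [-1.9, 1.8, 4.9]
grip_width: 0.0005
```

```bash
python3 c.py 13
```

```text
[ 0.51460401 -0.34603452  0.03671712] [-1.88007425  1.8078226   4.9452277 ] [ 0.51461929 -0.34602124  0.03675699] [-0.8247967   0.97277727  4.88408303] 6.5167
```

View pics/c13.png

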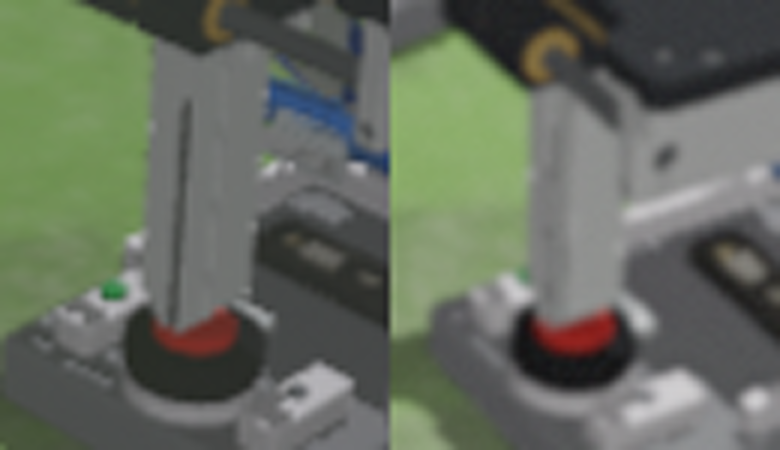

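The lid has released and is swinging up. I'll hold briefly while it finishes, then lift straight off.

servo_tool --motion '[[[0,0,0],0,-1],[[0,0,0],0,-1],[[0,0,0],0,-1],[[0,0,0],0,-1],[[0,0,0],0,-1],[[0,0,0],0,-1],[[0,0,0],0,-1],[[0,0,0],0,-1],[[0,0,0],0,-1],[[0,0,0],0,-1]]'

```text
t: 7.35
tcp_pos: [0.5146, -0.346, 0.0368]
tcp_rot: [0.706, 0.037, 0.706, -0.037]
ft_force: [-1.9, 0.4, 4.2]
grip_width: 0.0007
```

servo_tool --motion '[[[0,0,0.8],0,-1],[[0,0,2],0,-1],[[-1,0,4],0,-1],[[-2,0,6],0,-1],[[-3,0,8],0,-1],[[-4,0,10.5],0,-1],[[-5,0,13],0,-1],[[-6,0,15],0,-1],[[-7,0,16],0,-1],[[-7,0,16],0,-1],[[-7,0,16],0,-1]]'

```text
t: 8.27
tcp_pos: [0.4444, -0.3461, 0.1969]
tcp_rot: [0.706, 0.037, 0.706, -0.037]
ft_force: [0.4, -0.4, -0.6]
grip_width: 0.0005
```

```bash
python3 - <<'E'
from station import arm
import cv2
for n in ("scene","side"):
    cv2.imwrite(f"pics/{n}14.png",arm.camera(n)["img"][:,:,::-1])
s=arm.observe();print(s['t'],s['tcp_pos'],s['ft_force'],abs(s['joint_vel']).max())
E
```

```text
8.3667 [ 0.44410959 -0.34518442  0.19505308] [-0.12433385  0.76405695 -0.38886342] 0.015978619325294145
```

View pics/scene14.png

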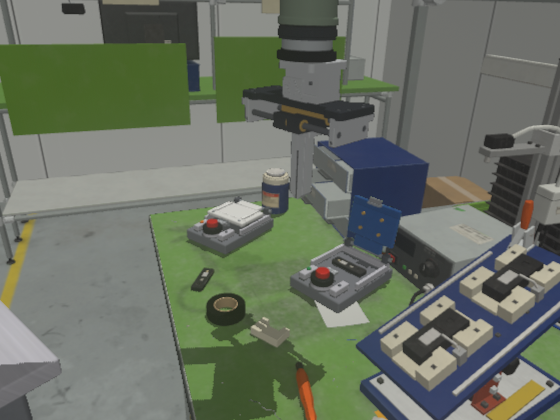

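View pics/side14.png

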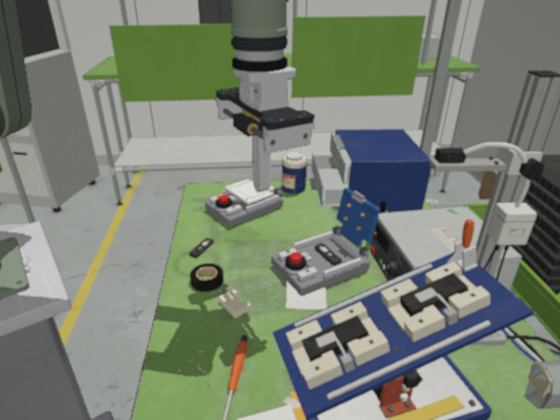

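The blue lid stands upright at scene (373,225) and side (358,217). The white lid is shut and the gripper is well clear. One more frame will confirm the lid is at rest and give its angle.

servo_tool --motion '[[[0,0,0],0,-1],[[0,0,0],0,-1],[[0,0,0],0,-1],[[0,0,0],0,-1]]'

```text
t: 8.7
tcp_pos: [0.444, -0.3448, 0.1941]
tcp_rot: [0.705, 0.038, 0.707, -0.036]
ft_force: [-0.8, 0.1, 0.3]
grip_width: 0.0006
```

```bash
python3 - <<'E'
from station import arm
from h import *
import numpy as np
o=[]
for n,(u,v) in (("scene",(370,235)),("side",(350,225))):
    im=arm.camera(n)["img"];p=cv2.imread(f"pics/{n}14.png")[:,:,::-1]
    d=abs(im.astype(int)-p)[v-45:v+45,u-60:u+60].sum(2);print(n,"changed px near lid",(d>60).sum())
    o.append(im[v-45:v+45,u-60:u+60])
cv2.imwrite("pics/l15.png",cv2.resize(np.hstack(o),None,fx=3.3,fy=4)[:,:,::-1])
s=arm.observe();print(s['t'],s['tcp_pos'],s['ft_force'])
# expected lid-edge midpoint/corners for angles
import pickle
D=pickle.load(open("d0.pkl","rb"))
x=np.array([.994,-.107,0]);y=np.array([.107,.994,0]);b=np.array([.5147,-.3467,.047])
for a in (1.3,1.5,1.6,1.75):
    e=b+x*(.126-.092*np.cos(a))+np.array([0,0,.092*np.sin(a)])
    for n,(u,v),off in (("scene",(370,235),0),("side",(350,225),396)):
        print(a,n,[((proj(D[n],e+k*y)-[u-60,v-45])*[3.3,4]+[off,0]).round() for k in (.05,-.05)])
E
```

```text
scene changed px near lid 0
side changed px near lid 0
8.8 [ 0.44413007 -0.34506917  0.19463843] [-0.46973343  0.47546446 -0.87195964]
1.3 scene [array([106.,  44.]), array([260., 118.])]
1.3 side [array([521.,  42.]), array([631., 136.])]
1.5 scene [array([127.,  28.]), array([281.,  99.])]
1.5 side [array([547.,  28.]), array([659., 120.])]
1.6 scene [array([138.,  22.]), array([291.,  92.])]
1.6 side [array([559.,  24.]), array([672., 115.])]
1.75 scene [array([153.,  18.]), array([306.,  87.])]
1.75 side [array([578.,  20.]), array([692., 110.])]
```

View pics/l15.png

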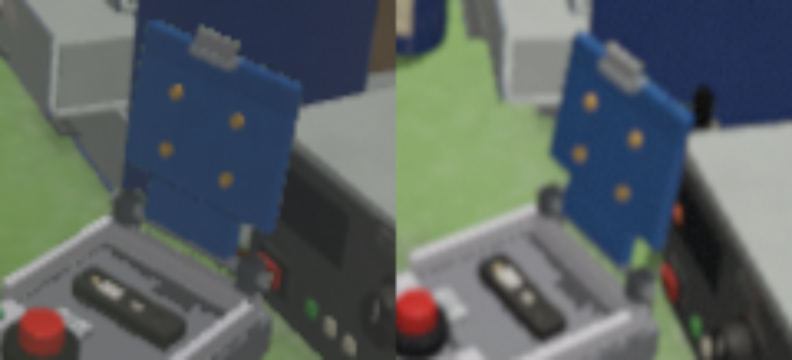

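The lid's top corners, at about (150,20) and (300,85) in the enlarged scene view and (578,35) and (690,120) in the side one, match the prediction for 1.75 rad. Nothing near the lid changed between the two frames. I'm handing the job in.

```bash
python3 -c "
from station import arm
print(arm.close_job())"
```

```text
the job is handed in; nothing more can be done
None
```

I pressed the blue jig's red button with the closed fingertips, at about 5 N. The lid sprang open, and I lifted straight off, backed clear and handed the job in at about 8.8 s.

- **Blue lid:** its top corners match its open stop (about 1.75 rad) in both fixed views. Two pictures about 0.4 s apart showed no change near it.
- **White lid:** it looked shut in both fixed views, and I never touched that jig.
- **Robot:** the gripper is well clear, about 7 cm in front of the button and 16 cm above it, with only noise-level force readings.
- **Disagreements:**
  - Contact came about 25 mm lower on the reported TCP height than the stated fingertip length implies. Both the fixed cameras and the wrist view showed the same gap, so I went down in small steps, watching the force.
  - The two fixed cameras' lines of sight to the button missed each other by about 4 mm, and the wrist view agreed with the triangulated point.

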